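Load the brass bush into the drilling jig

TASK

Take the aluminium offcut off the drilling jig and drop it in the red scrap tray. Then stand the brass bush upright on the jig's base plate in front of the V, let go, and push it along the plate under the drill plate until it sits fully home, upright and touching both faces of the V. Let go of everything and leave all the other things on the bench where they stand.

Things in the scene. Friction and masses are not known exactly. Their poses are not given: they have to be found in the camera images.
- jig_seat (a point): Centre (half-way up) of the bush when fully home in the fixed jig's V. x points into the V along its symmetry line, z up. The base plate's top is 28 mm below. The V: two bright steel upright faces at 90 degrees, each 45 degrees to x; the home bush touches them at (+15.6, +15.6) and (+15.6, -15.6) mm. Pushing square to one face slides it along the other; pushed straight in off centre it may jam.
- jig_mouth (a point): Middle of the V's mouth, on the base plate's top, 21 mm in -x of the seat (same axes). The two jaws (18 mm thick, 40 mm high above the plate) end here at y = +52 and -52 mm; nothing of them is nearer -x. From here the flat plate runs 134 mm in -x to its front edge, free but for the offcut.
- jig: The jig, fixed: dark steel base plate 230 x 150 x 12 mm (x, y, z) lying on the bench; origin at the centre of its underside, the seat 40 mm in +x of it. Same axes as the seat. The mouth faces roughly towards the robot.
- drill_plate (a point): Middle of the front edge, underside, of the aluminium drill plate that hangs over the V: 12 mm in +x of the seat, 62 mm above the base plate. It is 60 mm wide in y, runs 56 mm in +x, top 70 mm above the base plate, on a back wall 90 mm wide. The bush cannot be lowered in from above: it is slid in under it.
- brass_bush_center (a point): Centre (half-way up) of the brass bush: a yellow brass cylinder, 44 mm diameter, 56 mm high, about 0.45 kg, standing upright on the bench, z axis along it. A dark disc on top stands for its bore (not open).
- offcut_center (a point): Centre of the aluminium offcut: a bar 60 x 20 x 20 mm (long along its own x), about 70 g, lying on the jig's base plate in front of the V, at any yaw.
- scrap_tray_in (a point): Centre of the inner floor (about 4 mm above the bench) of the red scrap tray, fixed, 140 x 140 mm outside, walls 4 mm thick and 50 mm high, open on top, empty. It stands left or right of the jig; a blue parts box of the same size stands on the other side.
- steel_bush_center (a point): Centre of a bright grey steel bush, same size as the brass one, standing. Leave alone.
- black_bush_center (a point): Centre of a black plastic bush, same size as the brass one, standing. Leave alone.
- spray_can: Orange and white spray can, 47 mm diameter, 150 mm high, standing; origin at centre of its underside. Leave alone.
- jar: Small jar with a blue cap, 40 mm diameter, 60 mm high, standing; origin at centre of its underside. Leave alone.
- tape_roll: Yellow tape roll lying flat, 52 mm diameter, 24 mm high; origin at centre of its underside. Leave alone.
- tin: Red tin 45 x 70 x 35 mm (x, y, z); origin at centre of its underside. Leave alone.
- bottle: Amber bottle with a yellow cap, 60 mm diameter, 190 mm high, standing; origin at centre of its underside. Leave alone.
- file: Hand file lying flat beside the jig, 150 mm long along its x (from -75 to +75 mm), light wooden handle 18 mm wide and 16 mm high at the -x end; origin in the middle, on the bench. Leave alone.
- parts_box: Blue parts box, fixed, 140 x 140 x 50 mm, open on top with a cross divider; origin at centre of its underside.
Things that resemble listed ones, but are neither listed nor needed, are in the scene too. Of the things like the part that bears brass_bush_center, leave any that is turquoise; of the rest the larger one is meant.

How it is judged:
By the outcome, as a careful person would: the job done as asked, in the order asked, and still so for the second after the job is handed in, with the robot touching nothing.
It also fails if it takes over 72 s, if anything falls off the work surface, if the arm or the gripper's body presses on something with over 40 N, if the wrist force passes 120 N, or if a joint passes its speed limit or range.

ROBOT

A 6-joint arm with a two-finger parallel gripper is mounted at the origin on the work surface. World frame = base frame: x ahead of the robot, y to its left, z up, the work surface at z = 0. Lengths are in m, angles in degrees, forces in N, time in s.
With the tool pointing down it reaches from about 0.375 to 0.9 m from the base axis. Payload 3.1 kg.
Tool frame: the origin (TCP) lies midway between the tips of the shut fingers; the grasp point (between the pads) lies bot.hold_point_z behind it (bot.hold_point_z is the distance from the TCP to the grasp point, in m); z points along the fingers, y is the direction in which the jaws open and shut (so a half turn about z gives the same grasp; the last joint's range is limited). The gripper opens to 87 mm and grips with 3 to 60 N. Pads are 19 mm wide; open, the fingers measure 117 mm over their backs; the gripper's body (75 mm by 190 mm) begins 51 mm behind the grasp point.
Start: joints at [-80.93, 30.224, 82.088, -0, 67.689, -10.227], TCP at [0.207, -0.59, 0.223] pointing down, gripper open.
Joint ranges: [-176.69, 176.69], [-43.24, 126.21], [12.49, 139.97], [-82, 262], [0, 151.66], [-163.58, 163.58]. Speed limits (degrees/s): [159.86, 159.86, 180, 180, 180, 180].

INTERFACE

Orientations are given as a 3x3 rotation matrix whose columns are the frame's x, y, z axes.
In Python, from rig import bot, vision, hand_in gives the robot as it stands. The module is installed in compiled form; this text tells all that it offers.
- The arm moves only by the shell command python3 -m handwheel 'ROWS'. ROWS is JSON, a list of rows, each an object of numbers: "hand": the gripper's target within -1 to 1 (fully open at 1, half-way at 0, shut at -1); "dx", "dy", "dz": the shift along the world's x, y, z in cm; "wx", "wy", "wz": the turn, a rotation vector about the world's x, y, z in rad. In form: [{"hand": .., "dx": .., "dy": .., "dz": .., "wx": .., "wy": .., "wz": ..}, ...]. A call has 1 to 10 rows; each row shifts and turns the commanded pose from where the row before left it; what a row does not reach is not made up. A row lasts 1/10 s, in which the tool goes at most 50 mm and 8.59 degrees, less where a joint would pass 70% of its speed; a pose out of reach is approached as far as the arm can. A call with a gripper value outside its range is refused whole. The fingers move at their own pace and stop on an object; the grip force is fixed at half the most. Time passes only in rows, so rows that do not move let the fingers close. It gives the time, the measured TCP pose, the force and the opening at its end, in the units of the state.
- bot.read_state(): the state, without advancing time (a new reading comes with each control period).
- vision.capture(name): name is "scene" or "top" or "wrist"; returns (picture, depth): 480x640x3 uint8, red, green, blue; 480x640 float32, m along the optical axis (not along the pixel's ray), 0 where there is no reading.
- vision.get_calibration(name): a dict with "fx", "fy", "cx", "cy" (pixels), "k1" (the pictures are not rectified: a ray, as slopes to the right and down, at radius r is drawn at 1 + k1 r^2 times it, then the intrinsics apply), "rvec" (rotation vector, rad) and "tvec" (3), from world to camera coordinates, as OpenCV has them. Camera axes: x right, y down, z forward; pixel columns grow to the right and rows downward; lengths in m; the calibration is good to about 2 mm. A picture is of the moment at which its call begins: read the wrist's pose just before it. get_calibration takes no time and is no camera call; for the wrist camera it gives the pose at the moment of the call.
- hand_in(): hands the job in, once; it reports no verdict.
The state is a dict: "time_s": time; "joint_positions": joint angles; "qvel": joint speeds; "tau": joint torques, N m; "position": TCP position; "tcp_rot": TCP orientation; "force": force on the tool from outside, world axes, zero at the start; "moment": the same for the moment, N m; "opening": opening from 0.0 (shut) to 1.0 (fully open).
Only numpy, scipy, OpenCV 4.12 (cv2) and the standard library are available. Lean on these libraries where they do the work, as an engineer would, in place of code of your own. Each camera call takes 0.05 s, during which the arm holds its last target.

## Working session

There is one attempt and no reset: what is moved stays moved. The work goes in short steps, Python scripts to look and compute and a shell command to move; the robot and the scene stay as the last step left them, time stands still between calls to the robot, and variables do not carry over. Pictures are saved under pics/ and viewed, and the job is handed in when it is done.

```bash
mkdir -p pics; ls; python3 - <<'E'
from rig import bot, vision
import cv2
print(bot.hold_point_z, bot.read_state())
for n in ("scene","top","wrist"):
    p,d=vision.capture(n); cv2.imwrite(f"pics/{n}0.png",cv2.cvtColor(p,cv2.COLOR_RGB2BGR)); print(n,vision.get_calibration(n))
E
```

```text
pics
0.0187 {'time_s': 0.0, 'joint_positions': array([-8.09310263e+01,  3.02772470e+01,  8.21550964e+01, -8.33405743e-04,
        6.76867863e+01, -1.02265615e+01]), 'qvel': array([-0.11892705, -0.11283054, -0.04121218,  0.07670052, -0.06659508,
        0.01835165]), 'tau': array([-6.03947119e-04, -4.40041387e+01, -1.76592869e+01,  6.32940070e-02,
        5.82835218e-02, -1.64794260e-04]), 'position': array([ 0.20644367, -0.58917089,  0.2215972 ]), 'tcp_rot': array([[ 9.43824935e-01,  3.30445722e-01, -3.41019313e-04],
       [ 3.30445707e-01, -9.43822774e-01,  2.05109085e-03],
       [ 3.55912405e-04, -2.04855906e-03, -9.99997838e-01]]), 'force': array([-0.32486456,  0.40593372, -1.05348338]), 'moment': array([-0.00064867, -0.00072379, -0.02655593]), 'opening': 1.0008710405087782}
scene {'fx': 466.8473228049282, 'fy': 466.8473228049282, 'cx': 325.5308166993608, 'cy': 234.71603935076712, 'k1': -0.11543937150217852, 'rvec': array([ 1.04418026,  2.45675079, -1.01718986]), 'tvec': array([ 0.373027  , -0.22003518,  1.54419439])}
top {'fx': 624.4560810796249, 'fy': 624.4560810796249, 'cx': 313.1824135381494, 'cy': 245.99092032421217, 'k1': -0.1181820132237255, 'rvec': array([ 2.13305336, -2.13305319,  0.1749896 ]), 'tvec': array([-0.00194083,  0.52637177,  1.29440751])}
wrist {'fx': 398.9233592607383, 'fy': 398.9233592607383, 'cx': 320.8841475484771, 'cy': 245.000790056967, 'k1': 0.024199927023713676, 'rvec': array([-2.39582641,  1.69994298,  0.2081149 ]), 'tvec': array([-0.62383612, -0.02932719,  0.3891629 ])}
```

View pics/top0.png

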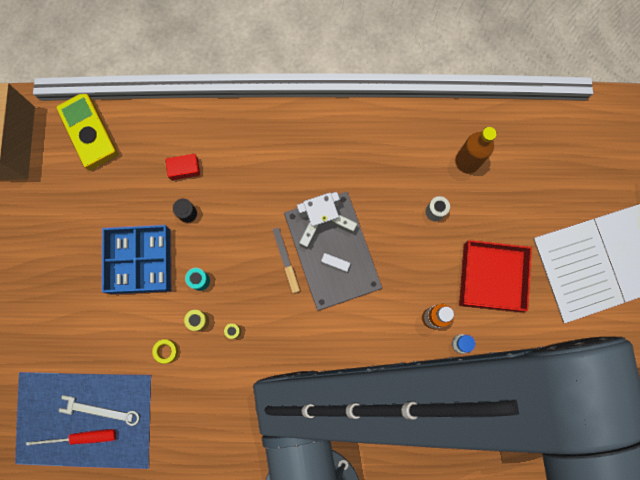

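View pics/scene0.png

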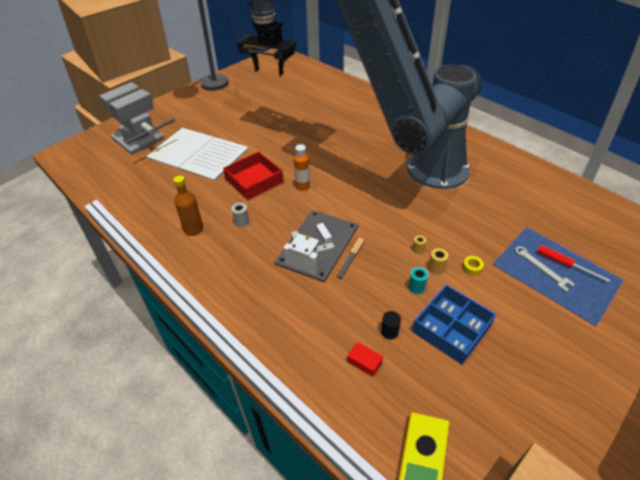

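View pics/wrist0.png

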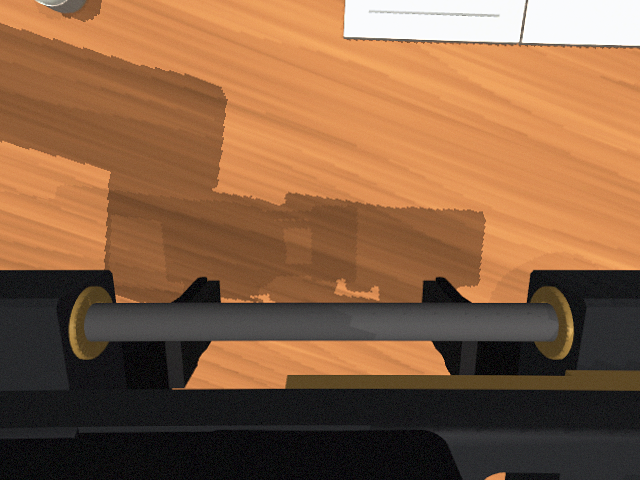

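Top view: brass bush at (195,320), a small brass lookalike at (232,331), turquoise one at (197,279). The jig is around (333,250) with the offcut on it at (335,262). The red tray is at (495,276) and the blue box at (137,260).

```bash
cat > h.py <<'E'
import numpy as np, cv2
from rig import bot, vision
def cap(n,save=None):
    c=vision.get_calibration(n); p,d=vision.capture(n)
    if save: cv2.imwrite(save,cv2.cvtColor(p,cv2.COLOR_RGB2BGR))
    return p,d,c
def KD(c): return np.array([[c['fx'],0,c['cx']],[0,c['fy'],c['cy']],[0,0,1.]]),np.array([c['k1'],0,0,0,0.])
def ray(uv,c,z):
    K,D=KD(c); uv=np.asarray(uv,float).reshape(-1,1,2)
    s=cv2.undistortPoints(uv,K,D).reshape(-1,2)
    R=cv2.Rodrigues(c['rvec'])[0]; o=-R.T@c['tvec']; d=np.c_[s,np.ones(len(s))]@R
    return o+d*((z-o[2])/d[:,2])[:,None]
def proj(P,c):
    K,D=KD(c); return cv2.projectPoints(np.asarray(P,float).reshape(-1,1,3),c['rvec'],c['tvec'],K,D)[0].reshape(-1,2)
E
python3 - <<'E'
from h import *
c=vision.get_calibration('top'); im=cv2.imread('pics/top0.png')
hsv=cv2.cvtColor(im,cv2.COLOR_BGR2HSV)
cv2.imwrite('pics/jigcrop.png',cv2.resize(im[180:320,260:400],None,fx=4.2,fy=4.2,interpolation=cv2.INTER_CUBIC))
# brass
m=cv2.inRange(hsv,(22,60,60),(38,255,255))
for k in range(1,2):
  n,l,s,ce=cv2.connectedComponentsWithStats(m)
  for i in range(1,n):
    if s[i,4]>40: print('yel',s[i],ce[i],ray(ce[i],c,.056)[0])
m=cv2.inRange(hsv,(0,180,60),(5,255,255))
n,l,s,ce=cv2.connectedComponentsWithStats(m)
for i in range(1,n):
    if s[i,4]>100: print('red',s[i],ce[i],ray(ce[i],c,.05)[0])
# dark plate
m=((hsv[...,1]<50)&(hsv[...,2]>50)&(hsv[...,2]<140)).astype(np.uint8)
m[:, :260]=0;m[:,400:]=0;m[:180]=0;m[320:]=0
m=cv2.morphologyEx(m,cv2.MORPH_OPEN,np.ones((3,3)))
cs=cv2.findContours(m,0,2)[0]; k=max(cs,key=cv2.contourArea); r=cv2.minAreaRect(k); b=cv2.boxPoints(r)
P=ray(b,c,.012);print('plate',r,b,P,P.mean(0),np.linalg.norm(np.diff(P,axis=0),axis=1))
# bright in front
m=((hsv[...,1]<40)&(hsv[...,2]>190)).astype(np.uint8);m[:245]=0;m[:,:315]=0;m[:,360:]=0;m[280:]=0
cs=cv2.findContours(m,0,2)[0]; k=max(cs,key=cv2.contourArea); r=cv2.minAreaRect(k); b=cv2.boxPoints(r)
P=ray(b,c,.032);print('off',r,P,P.mean(0),np.linalg.norm(np.diff(P,axis=0),axis=1))
E
```

```text
yel [  57   94   61   76 1856] [ 88.97306034 135.48168103] [0.77514276 0.49961172 0.056     ]
yel [482 127  15  15 175] [488.61714286 133.87428571] [ 0.77651405 -0.3911761   0.056     ]
yel [184 310  22  21 272] [194.77573529 319.95955882] [0.36721537 0.24612979 0.056     ]
yel [224 324  16  15 151] [231.58940397 330.8410596 ] [0.34493026 0.16815826 0.056     ]
yel [152 339  26  25 356] [164.12078652 350.98033708] [0.30216323 0.30915892 0.056     ]
red [166 154  34  26 685] [182.15182482 166.33138686] [0.70297901 0.28608514 0.05      ]
red [ 459  240   73   72 4309] [495.40519842 275.98700395] [ 0.46025974 -0.39136553  0.05      ]
red [ 69 430  46  14 450] [ 92.28444444 436.44      ] [0.12270592 0.45862911 0.05      ]
plate ((332.57196044921875, 250.41818237304688), (102.89189910888672, 67.9459457397461), 71.07535552978516) [[283.75018 212.77135]
 [348.02338 190.73483]
 [381.39374 288.065  ]
 [317.12054 310.10153]] [[ 0.60643973  0.06341667  0.012     ]
 [ 0.65673626 -0.07954044  0.012     ]
 [ 0.43895581 -0.15016404  0.012     ]
 [ 0.39128883 -0.01038748  0.012     ]] [ 0.52335516 -0.04416882  0.012     ] [0.15154695 0.22894544 0.14768083]
off ((335.3108825683594, 261.8089294433594), (27.14464569091797, 8.41038990020752), 20.85445785522461) [[ 0.49579856 -0.01903453  0.032     ]
 [ 0.51293351 -0.02552865  0.032     ]
 [ 0.49185068 -0.080111    0.032     ]
 [ 0.47479814 -0.07351952  0.032     ]] [ 0.49384523 -0.04954843  0.032     ] [0.0183243  0.05851256 0.01828214]
```

View pics/jigcrop.png

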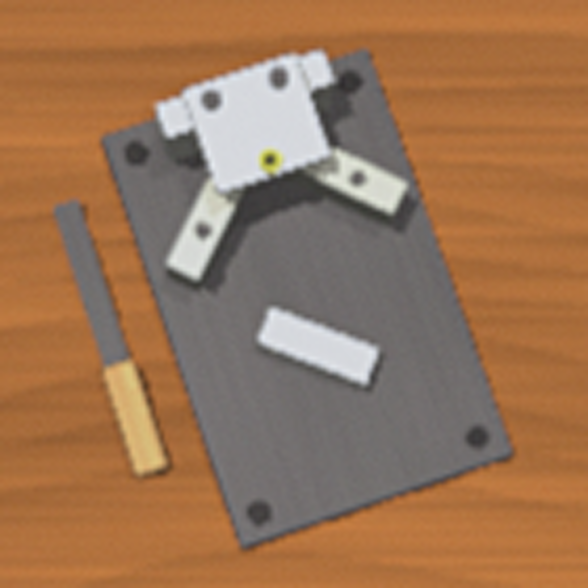

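```bash
python3 - <<'E'
from h import *
c=vision.get_calibration('top'); im=cv2.imread('pics/top0.png')
for n,uv,z in [('can',(446,314),.15),('jar',(464,343),.06),('steel',(438,206),.056),('bottlecap',(489,133),.19),('black',(185,209),.056),('turq',(197,279),.056),('hole drillplate',(260+270/4.2,180+160/4.2),.082),('jawendL',(260+170/4.2,180+268/4.2),.052),('jawendR',(260+400/4.2,180+214/4.2),.052),('tape',(164,351),.024)]:
    print(n,ray(uv,c,z)[0].round(3))
hsv=cv2.cvtColor(im,cv2.COLOR_BGR2HSV)
m=cv2.inRange(hsv,(22,60,60),(38,255,255))
for x,y,w,h in((184,310,22,21),(224,324,16,15)):
  k=max(cv2.findContours(m[y:y+h,x:x+w],0,2,offset=(x,y))[0],key=cv2.contourArea)
  (u,r)=cv2.minEnclosingCircle(k);print(u,r, ray(u,c,.056), ray((u[0]+r,u[1]),c,.056)-ray(u,c,.056))
th=np.radians(18.4);X=np.array([np.cos(th),np.sin(th)]);Y=np.array([-X[1],X[0]]);s=np.array([.5234,-.0442])+.04*X
for uv,z in [((260+170/4.2,180+268/4.2),.052),((260+400/4.2,180+214/4.2),.052),((260+270/4.2,180+160/4.2),.082)]:
  d=ray(uv,c,z)[0,:2]-s;print(d@X,d@Y)
E
```

```text
can [ 0.374 -0.261  0.15 ]
jar [ 0.319 -0.316  0.06 ]
steel [ 0.612 -0.271  0.056]
bottlecap [ 0.73  -0.353  0.19 ]
black [0.605 0.275 0.056]
turq [0.454 0.244 0.056]
hole drillplate [ 0.579 -0.025  0.082]
jawendL [0.53  0.025 0.052]
jawendR [ 0.558 -0.092  0.052]
tape [0.302 0.317 0.024]
(194.7244873046875, 319.88775634765625) 10.986492156982422 [[0.36736488 0.24624214 0.056     ]] [[ 0.00012153 -0.02320767  0.        ]]
(231.3333282470703, 330.5833435058594) 8.090313911437988 [[0.34546316 0.16870425 0.056     ]] [[ 7.07306195e-05 -1.69397930e-02  0.00000000e+00]]
-0.012099538896686132 0.06377608468948771
-0.022591781693783838 -0.056109995147339595
0.019004820314692947 0.00025500813386864965
```

```bash
python3 -m handwheel '[{"hand":0,"dx":2.05,"dy":3.85,"wz":0.062},{"hand":0,"dx":2.05,"dy":3.85,"wz":0.062},{"hand":0,"dx":2.05,"dy":3.85,"wz":0.062},{"hand":0,"dx":2.05,"dy":3.85,"wz":0.062},{"hand":0,"dx":2.05,"dy":3.85,"wz":0.062},{"hand":0,"dx":2.05,"dy":3.85,"wz":0.062},{"hand":0,"dx":2.05,"dy":3.85,"wz":0.062}]' && python3 -m handwheel '[{"hand":0,"dx":2.05,"dy":3.85,"wz":0.062},{"hand":0,"dx":2.05,"dy":3.85,"wz":0.062},{"hand":0,"dx":2.05,"dy":3.85,"wz":0.062},{"hand":0,"dx":2.05,"dy":3.85,"wz":0.062},{"hand":0,"dx":2.05,"dy":3.85,"wz":0.062},{"hand":0,"dx":2.05,"dy":3.85,"wz":0.062},{"hand":0,"dx":2.05,"dy":3.85,"wz":0.062},{"hand":0},{"hand":0}]'
python3 - <<'E'
from h import *
np.set_printoptions(suppress=True,precision=4)
s=bot.read_state();print(s['time_s'],s['position'],s['tcp_rot'],s['opening'])
p,d,c=cap('wrist','pics/w1.png');print(c['rvec'],c['tvec'])
E
```

```text
0.15 [ 0.2065 -0.5893  0.2218] [[ 0.9438  0.3305 -0.0003]
 [ 0.3305 -0.9438  0.0017]
 [ 0.0003 -0.0017 -1.    ]] 0.9940280249364027
[-2.3958  1.6999  0.2081] [-0.6238 -0.0293  0.3892]invalid input
```

View pics/w1.png

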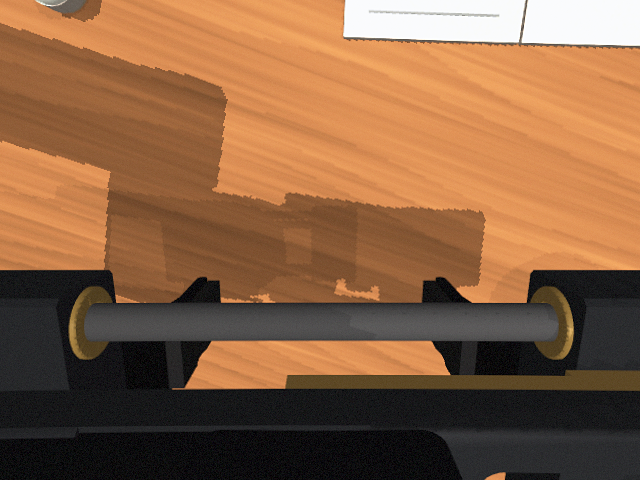

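The picture is unchanged, so the arm did not move: rows seem to need all seven keys.

```bash
python3 -m handwheel '[{"hand":0,"dx":2.05,"dy":3.85,"dz":0,"wx":0,"wy":0,"wz":0.062},{"hand":0,"dx":2.05,"dy":3.85,"dz":0,"wx":0,"wy":0,"wz":0.062},{"hand":0,"dx":2.05,"dy":3.85,"dz":0,"wx":0,"wy":0,"wz":0.062},{"hand":0,"dx":2.05,"dy":3.85,"dz":0,"wx":0,"wy":0,"wz":0.062},{"hand":0,"dx":2.05,"dy":3.85,"dz":0,"wx":0,"wy":0,"wz":0.062},{"hand":0,"dx":2.05,"dy":3.85,"dz":0,"wx":0,"wy":0,"wz":0.062},{"hand":0,"dx":2.05,"dy":3.85,"dz":0,"wx":0,"wy":0,"wz":0.062}]'
```

```text
time_s: 0.9
position: [0.3506, -0.3188, 0.2226]
tcp_rot: [[0.716, 0.698, 0.0], [0.698, -0.716, -0.0], [0.0, 0.0, -1.0]]
force: [0.2, -0.8, -0.6]
opening: 0.523
```

```bash
python3 -m handwheel '[{"hand":0,"dx":2.05,"dy":3.85,"dz":0,"wx":0,"wy":0,"wz":0.062},{"hand":0,"dx":2.05,"dy":3.85,"dz":0,"wx":0,"wy":0,"wz":0.062},{"hand":0,"dx":2.05,"dy":3.85,"dz":0,"wx":0,"wy":0,"wz":0.062},{"hand":0,"dx":2.05,"dy":3.85,"dz":0,"wx":0,"wy":0,"wz":0.062},{"hand":0,"dx":2.05,"dy":3.85,"dz":0,"wx":0,"wy":0,"wz":0.062},{"hand":0,"dx":2.05,"dy":3.85,"dz":0,"wx":0,"wy":0,"wz":0.062},{"hand":0,"dx":2.05,"dy":3.85,"dz":0,"wx":0,"wy":0,"wz":0.062},{"hand":0,"dx":0,"dy":0,"dz":0,"wx":0,"wy":0,"wz":0},{"hand":0,"dx":0,"dy":0,"dz":0,"wx":0,"wy":0,"wz":0}]'
python3 - <<'E'
from h import *
np.set_printoptions(suppress=True,precision=4)
p,d,c=cap('wrist','pics/w2.png');s=bot.read_state();print(s['time_s'],s['position'],s['tcp_rot'],s['opening']);print(c['rvec'],c['tvec'])
np.savez('w2.npz',rvec=c['rvec'],tvec=c['tvec'])
E
```

```text
time_s: 1.8
position: [0.4935, -0.05, 0.2224]
tcp_rot: [[0.356, 0.935, -0.001], [0.935, -0.356, -0.0], [-0.001, -0.0, -1.0]]
force: [0.3, 0.9, 0.2]
opening: 0.499
1.85 [ 0.4932 -0.0509  0.2224] [[ 0.3574  0.934  -0.0008]
 [ 0.934  -0.3574 -0.0004]
 [-0.0006 -0.0006 -1.    ]] 0.4994529407341075
[-2.8539  0.5249  0.0647] [-0.4782  0.0956  0.4202]
```

View pics/w2.png

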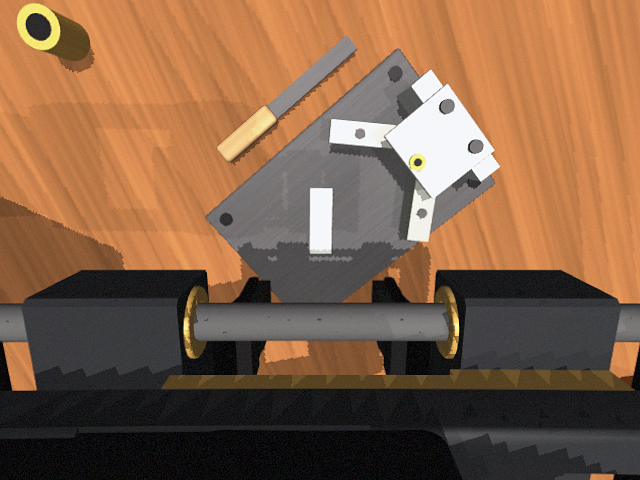

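The wrist view shows the offcut at (321,220), the plate corner at (400,50), the jaw ends at (330,130) and (420,240), and the drill plate near (440,140). I'll measure from this view.

```bash
python3 - <<'E'
from h import *
np.set_printoptions(suppress=True,precision=4)
z=np.load('w2.npz');c=vision.get_calibration('wrist');c['rvec']=z['rvec'];c['tvec']=z['tvec']
im=cv2.imread('pics/w2.png');hsv=cv2.cvtColor(im,cv2.COLOR_BGR2HSV)
m=((hsv[...,1]<40)&(hsv[...,2]>200)).astype(np.uint8)
mm=np.zeros_like(m);mm[180:262,300:345]=m[180:262,300:345]
k=max(cv2.findContours(mm,0,2)[0],key=cv2.contourArea);r=cv2.minAreaRect(k);b=cv2.boxPoints(r);P=ray(b,c,.032)
print(r,P,P.mean(0),np.linalg.norm(np.diff(P,axis=0),axis=1))
# plate edges: dark mask, fit lines
dk=((hsv[...,1]<60)&(hsv[...,2]<135)).astype(np.uint8)
dk=cv2.morphologyEx(dk,cv2.MORPH_OPEN,np.ones((3,3)))
# left-upper edge between (215,210) and (390,55): topmost dark per column
def edge(pts):
    W=ray(pts,c,.012)[:,:2]; vx,vy,x,y=cv2.fitLine(W.astype(np.float32),cv2.DIST_HUBER,0,.001,.001).ravel()
    res=(W-[x,y])@[-vy,vx]; return np.array([vx,vy]),np.array([x,y]),np.abs(res).mean(),len(W)
w=((hsv[...,0]>8)&(hsv[...,0]<25)&(hsv[...,1]>70)).astype(np.uint8) # wood
plate=1-w
pts=[]
for x in range(345,385):
    # scan up from inside line
    y0=int(50+(398-x)*0.853)+12
    y=y0
    while plate[y,x] and y>0:y-=1
    pts.append((x,y+.5))
for x in range(222,245):
    y=int(50+(398-x)*0.853)+12
    while plate[y,x]:y-=1
    pts.append((x,y+.5))
e1=edge(np.array(pts,float));print('e1',e1,np.degrees(np.arctan2(e1[0][1],e1[0][0])))
pts=[]
for y in range(85,150):
    pass
for x in list(range(405,412))+list(range(468,485)):
    y=60+int((x-400)*1.4)+25
    pts_ok=True
for n,uv,zz in [('hole',(417,162),.082),('jawL top corner',(331,119),.052),('jawL c2',(330,145),.052),('jawR c1',(407,239),.052),('jawR c2',(427,241),.052),('plate c',(399,49),.012),('plate frontL',(205,215),.012),('plate backR',(495,182),.012),('bush',(38,27),.056)]:
    print(n,ray(uv,c,zz)[0])
E
python3 - <<'E'
import cv2
im=cv2.imread('pics/w2.png');cv2.imwrite('pics/w2c.png',cv2.resize(im[40:270,310:510],None,fx=3,fy=2.6,interpolation=cv2.INTER_NEAREST))
E
```

```text
((320.9999694824219, 219.99998474121094), (21.999996185302734, 63.99999237060547), 0.0) [[ 0.4732 -0.0733  0.032 ]
 [ 0.4943 -0.019   0.032 ]
 [ 0.5123 -0.0259  0.032 ]
 [ 0.492  -0.0805  0.032 ]] [ 0.493  -0.0497  0.032 ] [0.0582 0.0193 0.0582]
e1 (array([0.9457, 0.3249], dtype=float32), array([0.5182, 0.0334], dtype=float32), np.float64(0.00017037109449448683), 63) 18.961357
hole [ 0.5785 -0.0252  0.082 ]
jawL top corner [0.5309 0.0275 0.052 ]
jawL c2 [0.5231 0.0091 0.052 ]
jawR c1 [ 0.5573 -0.0873  0.052 ]
jawR c2 [ 0.5727 -0.0951  0.052 ]
plate c [0.6066 0.0619 0.012 ]
plate frontL [ 0.3913 -0.0092  0.012 ]
plate backR [ 0.6543 -0.0765  0.012 ]
bush [0.3513 0.1633 0.056 ]
```

View pics/w2c.png

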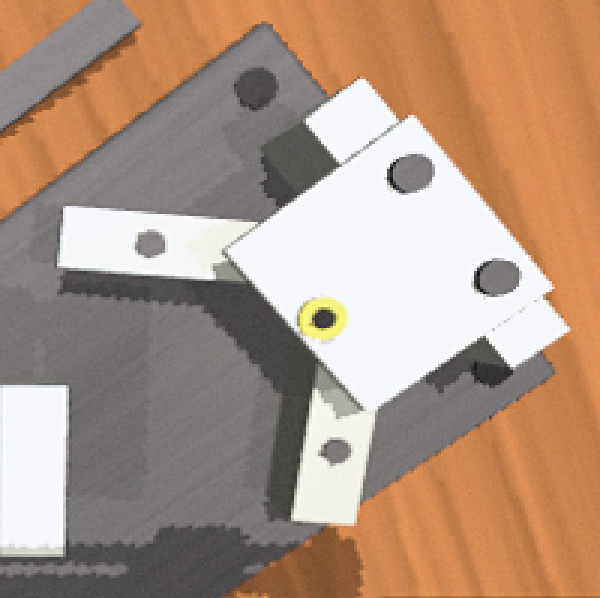

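```bash
python3 -m handwheel '[{"hand":0,"dx":0,"dy":0.1,"dz":-4.5,"wx":0,"wy":0,"wz":0},{"hand":0,"dx":0,"dy":0,"dz":-4.5,"wx":0,"wy":0,"wz":0},{"hand":0,"dx":0,"dy":0,"dz":-4.5,"wx":0,"wy":0,"wz":0},{"hand":0,"dx":0,"dy":0,"dz":-4.0,"wx":0,"wy":0,"wz":0},{"hand":0,"dx":0,"dy":0,"dz":-2.0,"wx":0,"wy":0,"wz":0},{"hand":0,"dx":0,"dy":0,"dz":-0.9,"wx":0,"wy":0,"wz":0},{"hand":0,"dx":0,"dy":0,"dz":0,"wx":0,"wy":0,"wz":0}]'
```

```text
time_s: 2.55
position: [0.4927, -0.051, 0.0177]
tcp_rot: [[0.36, 0.933, -0.002], [0.933, -0.36, 0.001], [-0.0, -0.002, -1.0]]
force: [0.1, -0.5, 0.2]
opening: 0.501
```

```bash
python3 -m handwheel '[{"hand":-1,"dx":0,"dy":0,"dz":0,"wx":0,"wy":0,"wz":0},{"hand":-1,"dx":0,"dy":0,"dz":0,"wx":0,"wy":0,"wz":0},{"hand":-1,"dx":0,"dy":0,"dz":0,"wx":0,"wy":0,"wz":0},{"hand":-1,"dx":0,"dy":0,"dz":0,"wx":0,"wy":0,"wz":0},{"hand":-1,"dx":0,"dy":0,"dz":0,"wx":0,"wy":0,"wz":0},{"hand":-1,"dx":0,"dy":0,"dz":0,"wx":0,"wy":0,"wz":0}]'
```

```text
time_s: 3.15
position: [0.4941, -0.05, 0.0195]
tcp_rot: [[0.358, 0.934, 0.002], [0.934, -0.358, -0.001], [-0.0, 0.002, -1.0]]
force: [-1.4, -0.8, 6.1]
opening: 0.226
```

```bash
python3 -m handwheel '[{"hand":-1,"dx":0,"dy":0,"dz":1.5,"wx":0,"wy":0,"wz":0},{"hand":-1,"dx":0,"dy":0,"dz":3.5,"wx":0,"wy":0,"wz":0},{"hand":-1,"dx":0,"dy":-0.5,"dz":4,"wx":0,"wy":0,"wz":0},{"hand":-1,"dx":-0.4,"dy":-3,"dz":3,"wx":0,"wy":0,"wz":0},{"hand":-1,"dx":-0.5,"dy":-4.4,"dz":0,"wx":0,"wy":0,"wz":0},{"hand":-1,"dx":-0.5,"dy":-4.4,"dz":0,"wx":0,"wy":0,"wz":0},{"hand":-1,"dx":-0.5,"dy":-4.4,"dz":0,"wx":0,"wy":0,"wz":0},{"hand":-1,"dx":-0.5,"dy":-4.4,"dz":0,"wx":0,"wy":0,"wz":0},{"hand":-1,"dx":-0.5,"dy":-4.4,"dz":0,"wx":0,"wy":0,"wz":0},{"hand":-1,"dx":-0.5,"dy":-4.4,"dz":0,"wx":0,"wy":0,"wz":0}]'
```

```text
time_s: 4.15
position: [0.4589, -0.3502, 0.1385]
tcp_rot: [[0.358, 0.934, -0.0], [0.934, -0.358, 0.0], [0.0, -0.0, -1.0]]
force: [0.1, 0.3, -0.7]
opening: 0.227
```

```bash
python3 -m handwheel '[{"hand":-1,"dx":0,"dy":-3,"dz":-1,"wx":0,"wy":0,"wz":0},{"hand":-1,"dx":0,"dy":-1,"dz":-3,"wx":0,"wy":0,"wz":0},{"hand":-1,"dx":0,"dy":0,"dz":0,"wx":0,"wy":0,"wz":0}]'
python3 - <<'E'
from h import *
p,d,c=cap('wrist','pics/w3.png');p,d,c=cap('top','pics/t3.png')
E
```

```text
time_s: 4.45
position: [0.4574, -0.3886, 0.0953]
tcp_rot: [[0.36, 0.933, -0.004], [0.933, -0.36, 0.005], [0.003, -0.006, -1.0]]
force: [-0.3, 1.4, -0.2]
opening: 0.226
```

View pics/w3.png

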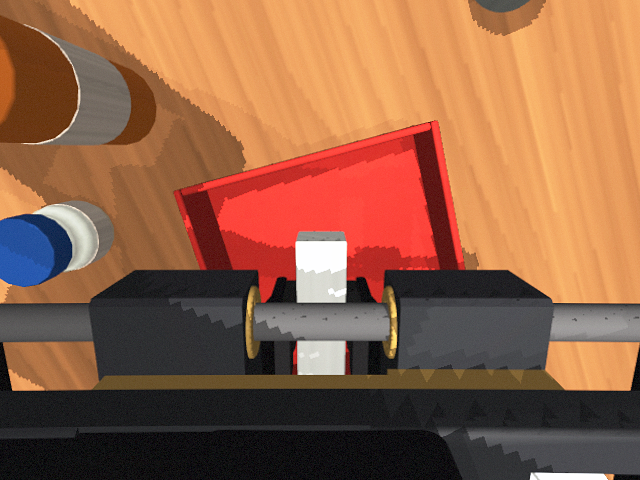

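View pics/t3.png

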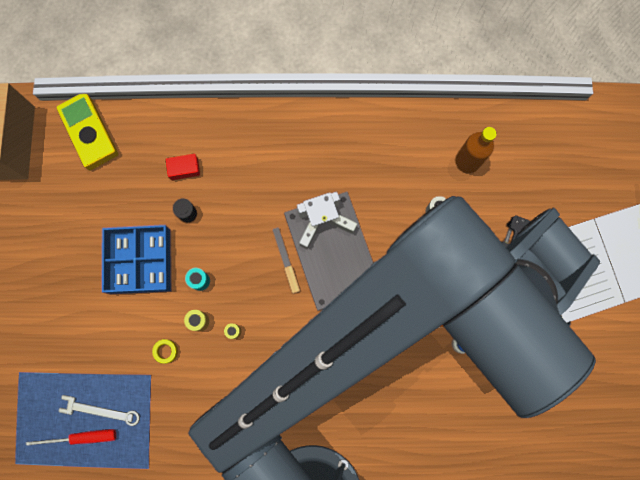

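The offcut is held over the middle of the tray (wrist view, 322,300), so I'll lower and release.

```bash
python3 -m handwheel '[{"hand":-1,"dx":0,"dy":0,"dz":-4,"wx":0,"wy":0,"wz":0},{"hand":-1,"dx":0,"dy":0,"dz":-2.5,"wx":0,"wy":0,"wz":0},{"hand":-1,"dx":0,"dy":0,"dz":0,"wx":0,"wy":0,"wz":0},{"hand":0,"dx":0,"dy":0,"dz":0,"wx":0,"wy":0,"wz":0},{"hand":0,"dx":0,"dy":0,"dz":0,"wx":0,"wy":0,"wz":0},{"hand":0,"dx":0,"dy":0,"dz":0,"wx":0,"wy":0,"wz":0},{"hand":0,"dx":0,"dy":0,"dz":4,"wx":0,"wy":0,"wz":0},{"hand":0,"dx":0,"dy":0,"dz":4.5,"wx":0,"wy":0,"wz":0},{"hand":0,"dx":0,"dy":0,"dz":4.5,"wx":0,"wy":0,"wz":0},{"hand":0,"dx":0,"dy":0,"dz":4.5,"wx":0,"wy":0,"wz":0}]'
```

```text
time_s: 5.55
position: [0.4596, -0.3888, 0.2117]
tcp_rot: [[0.358, 0.934, 0.001], [0.934, -0.358, -0.001], [-0.001, 0.002, -1.0]]
force: [0.6, -0.9, -0.4]
opening: 0.5
```

```bash

python3 - <<'E'
from h import *
p,d,c=cap('wrist','pics/w4.png');print(bot.read_state()['position'],bot.read_state()['joint_positions'])
E
```

```text
[ 0.46285698 -0.39243401  0.22006236] [-5.08352175e+01  2.85737515e+01  8.57118759e+01  5.26693531e-03
  6.47310858e+01 -2.98915700e+01]
```

View pics/w4.png

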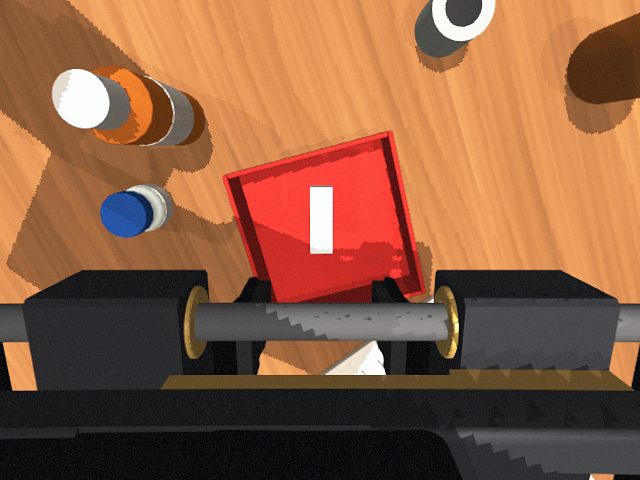

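The offcut lies in the tray at (321,220). Next is the brass bush.

```bash
python3 -m handwheel '[{"hand":0.4,"dx":-0.6,"dy":4.25,"dz":0,"wx":0,"wy":0,"wz":0.067},{"hand":0.4,"dx":-0.6,"dy":4.25,"dz":0,"wx":0,"wy":0,"wz":0.067},{"hand":0.4,"dx":-0.6,"dy":4.25,"dz":0,"wx":0,"wy":0,"wz":0.067},{"hand":0.4,"dx":-0.6,"dy":4.25,"dz":0,"wx":0,"wy":0,"wz":0.067},{"hand":0.4,"dx":-0.6,"dy":4.25,"dz":0,"wx":0,"wy":0,"wz":0.067},{"hand":0.4,"dx":-0.6,"dy":4.25,"dz":0,"wx":0,"wy":0,"wz":0.067},{"hand":0.4,"dx":-0.6,"dy":4.25,"dz":0,"wx":0,"wy":0,"wz":0.067},{"hand":0.4,"dx":-0.6,"dy":4.25,"dz":0,"wx":0,"wy":0,"wz":0.067}]'
```

```text
time_s: 6.4
position: [0.4114, -0.0474, 0.2096]
tcp_rot: [[-0.171, 0.985, 0.003], [0.985, 0.171, -0.001], [-0.001, 0.002, -1.0]]
force: [0.1, -0.5, 0.8]
opening: 0.704
```

```bash
python3 -m handwheel '[{"hand":0.4,"dx":-0.6,"dy":4.25,"dz":0,"wx":0,"wy":0,"wz":0.067},{"hand":0.4,"dx":-0.6,"dy":4.25,"dz":0,"wx":0,"wy":0,"wz":0.067},{"hand":0.4,"dx":-0.6,"dy":4.25,"dz":0,"wx":0,"wy":0,"wz":0.067},{"hand":0.4,"dx":-0.7,"dy":4.25,"dz":0,"wx":0,"wy":0,"wz":0.067},{"hand":0.4,"dx":-0.7,"dy":4.25,"dz":0,"wx":0,"wy":0,"wz":0.067},{"hand":0.4,"dx":-0.7,"dy":4.25,"dz":0,"wx":0,"wy":0,"wz":0.067},{"hand":0.4,"dx":-0.7,"dy":4.25,"dz":0,"wx":0,"wy":0,"wz":0.067},{"hand":0.4,"dx":0,"dy":0,"dz":0,"wx":0,"wy":0,"wz":0},{"hand":0.4,"dx":0,"dy":0,"dz":0,"wx":0,"wy":0,"wz":0}]'
python3 - <<'E'
from h import *
np.set_printoptions(suppress=True,precision=4)
p,d,c=cap('wrist','pics/w5.png');print(bot.read_state()['position'],bot.read_state()['joint_positions'])
hsv=cv2.cvtColor(p,cv2.COLOR_RGB2HSV)
m=cv2.inRange(hsv,(22,60,150),(38,255,255))
for k in cv2.findContours(m,0,2)[0]:
    if cv2.contourArea(k)>300:
        u,r=cv2.minEnclosingCircle(k);print(u,r,cv2.boundingRect(k),ray(u,c,.056),np.linalg.norm(ray((u[0]+r,u[1]),c,.056)-ray(u,c,.056)))
E
```

```text
time_s: 7.3
position: [0.3653, 0.2494, 0.2092]
tcp_rot: [[-0.599, 0.801, 0.002], [0.801, 0.599, 0.0], [-0.001, 0.001, -1.0]]
force: [0.3, -0.1, 0.4]
opening: 0.702
[0.3655 0.2485 0.2091] [ 19.6826  17.3706 108.2467  -0.0362  54.3245 -16.9433]
(319.5, 228.5) 26.879459381103516 (293, 206, 54, 30) [[0.3634 0.2494 0.056 ]] 0.021677194597279792
(307.5, 110.65625) 32.75190353393555 (277, 78, 62, 66) [[0.3024 0.3163 0.056 ]] 0.0245654277735784
```

View pics/w5.png

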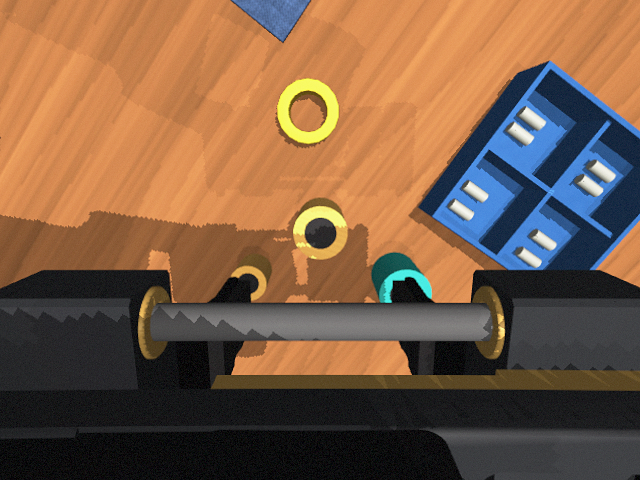

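The brass bush's top is at (320,232), between the fingers. The small lookalike is at (250,285) and the turquoise one at (405,290), near the finger lines. The fingers won't spread beyond ±45 mm, so both stay clear.

```bash

python3 - <<'E'
from h import *
np.set_printoptions(suppress=True,precision=4)
c=vision.get_calibration('wrist');print(bot.read_state()['position'])
for uv in [(320.2,232.5),(294,232.5),(347,232.5),(320,259),(320,206)]:print(ray(uv,c,.056)[0])
for uv in [(250,284)]:print('small',ray(uv,c,.045)[0])
for uv in [(405,291)]:print('turq',ray(uv,c,.056)[0])
E
```

```text
[0.3655 0.2485 0.2091]
[0.366  0.2462 0.056 ]
[0.349  0.2335 0.056 ]
[0.3833 0.2591 0.056 ]
[0.3791 0.2282 0.056 ]
[0.353  0.2634 0.056 ]
small [0.3458 0.1716 0.045 ]
turq [0.4528 0.2483 0.056 ]
```

```bash
python3 -m handwheel '[{"hand":0.4,"dx":0.1,"dy":-0.25,"dz":-4,"wx":0,"wy":0,"wz":0},{"hand":0.4,"dx":0,"dy":0,"dz":-4.5,"wx":0,"wy":0,"wz":0},{"hand":0.4,"dx":0,"dy":0,"dz":-4.0,"wx":0,"wy":0,"wz":0},{"hand":0.4,"dx":0,"dy":0,"dz":-3,"wx":0,"wy":0,"wz":0},{"hand":0.4,"dx":0,"dy":0,"dz":-2.2,"wx":0,"wy":0,"wz":0},{"hand":0.4,"dx":0,"dy":0,"dz":-1,"wx":0,"wy":0,"wz":0},{"hand":0.4,"dx":0,"dy":0,"dz":0,"wx":0,"wy":0,"wz":0}]'
```

```text
time_s: 8.05
position: [0.3666, 0.2448, 0.0209]
tcp_rot: [[-0.594, 0.804, -0.002], [0.804, 0.594, -0.001], [0.001, -0.002, -1.0]]
force: [0.5, 0.0, 0.2]
opening: 0.699
```

```bash
python3 -m handwheel '[{"hand":-1,"dx":0,"dy":0,"dz":0,"wx":0,"wy":0,"wz":0},{"hand":-1,"dx":0,"dy":0,"dz":0,"wx":0,"wy":0,"wz":0},{"hand":-1,"dx":0,"dy":0,"dz":0,"wx":0,"wy":0,"wz":0},{"hand":-1,"dx":0,"dy":0,"dz":0,"wx":0,"wy":0,"wz":0},{"hand":-1,"dx":0,"dy":0,"dz":0,"wx":0,"wy":0,"wz":0},{"hand":-1,"dx":0,"dy":0,"dz":0,"wx":0,"wy":0,"wz":0}]'
```

```text
time_s: 8.65
position: [0.3672, 0.2463, 0.0226]
tcp_rot: [[-0.597, 0.802, 0.002], [0.802, 0.597, 0.001], [-0.001, 0.002, -1.0]]
force: [0.1, -2.1, 7.3]
opening: 0.495
```

```bash
python3 -m handwheel '[{"hand":-1,"dx":0,"dy":0,"dz":2,"wx":0,"wy":0,"wz":0},{"hand":-1,"dx":0,"dy":0,"dz":4,"wx":0,"wy":0,"wz":0},{"hand":-1,"dx":0,"dy":0,"dz":4,"wx":0,"wy":0,"wz":-0.12},{"hand":-1,"dx":0,"dy":0,"dz":3,"wx":0,"wy":0,"wz":-0.14},{"hand":-1,"dx":1,"dy":-2.5,"dz":0,"wx":0,"wy":0,"wz":-0.14},{"hand":-1,"dx":1.2,"dy":-3,"dz":0,"wx":0,"wy":0,"wz":-0.14},{"hand":-1,"dx":1.2,"dy":-3,"dz":0,"wx":0,"wy":0,"wz":-0.14},{"hand":-1,"dx":1.2,"dy":-3,"dz":0,"wx":0,"wy":0,"wz":-0.14},{"hand":-1,"dx":1.2,"dy":-3,"dz":0,"wx":0,"wy":0,"wz":-0.14},{"hand":-1,"dx":1.2,"dy":-3,"dz":0,"wx":0,"wy":0,"wz":-0.14}]'
```

```text
time_s: 9.65
position: [0.436, 0.0702, 0.1514]
tcp_rot: [[0.45, 0.893, -0.001], [0.893, -0.45, 0.0], [-0.0, -0.001, -1.0]]
force: [-0.1, -0.1, -3.7]
opening: 0.498
```

```bash
python3 -m handwheel '[{"hand":-1,"dx":1.2,"dy":-3,"dz":0,"wx":0,"wy":0,"wz":-0.14},{"hand":-1,"dx":1.2,"dy":-3,"dz":0,"wx":0,"wy":0,"wz":-0.14},{"hand":-1,"dx":1.2,"dy":-3,"dz":0,"wx":0,"wy":0,"wz":-0.14},{"hand":-1,"dx":1,"dy":-2.5,"dz":0,"wx":0,"wy":0,"wz":-0.14},{"hand":-1,"dx":0.7,"dy":-1.2,"dz":0,"wx":0,"wy":0,"wz":-0.14},{"hand":-1,"dx":0,"dy":0,"dz":0,"wx":0,"wy":0,"wz":-0.08},{"hand":-1,"dx":0,"dy":0,"dz":0,"wx":0,"wy":0,"wz":0},{"hand":-1,"dx":0,"dy":0,"dz":0,"wx":0,"wy":0,"wz":0}]'
python3 - <<'E'
from h import *
p,d,c=cap('wrist','pics/w6.png');s=bot.read_state();print(s['position'],s['tcp_rot'])
a=np.degrees(np.arctan2(s['tcp_rot'][1,0],s['tcp_rot'][0,0]));print('tool x yaw',a)
E
```

```text
time_s: 10.45
position: [0.4886, -0.0553, 0.1512]
tcp_rot: [[0.945, 0.326, -0.002], [0.326, -0.945, 0.001], [-0.001, -0.001, -1.0]]
force: [0.0, 0.1, -3.6]
opening: 0.498
[ 0.48869292 -0.05522019  0.15128507] [[ 9.45440166e-01  3.25792790e-01 -1.39667912e-03]
 [ 3.25793774e-01 -9.45440704e-01  5.40607027e-04]
 [-1.14435142e-03 -9.66140959e-04 -9.99998879e-01]]
tool x yaw 19.013685396835378
```

View pics/w6.png

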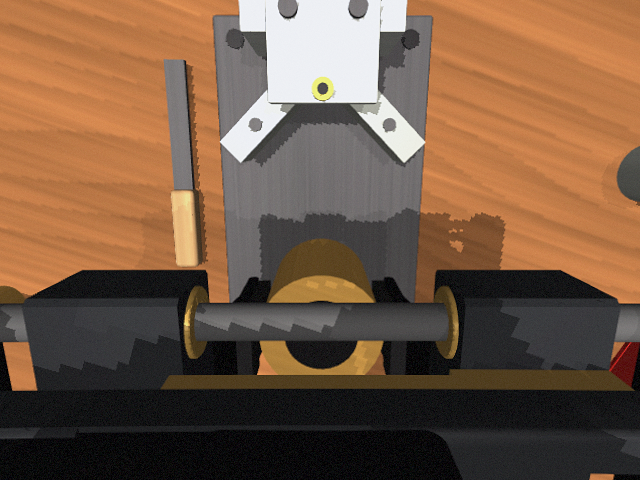

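The bush is held at (320,320), and the V sits ahead with inner jaw corners at (240,162) and (405,163). I'll refine the lateral alignment from this view.

```bash

python3 - <<'E'
from h import *
np.set_printoptions(suppress=True,precision=4)
c=vision.get_calibration('wrist');s=bot.read_state();t=s['position'][:2]
X=s['tcp_rot'][:2,0];Y=np.array([-X[1],X[0]])
for n,uv,z in [('hole',(322.5,88.5),.082),('jl',(240,162),.052),('jr',(405.5,163),.052),('dl',(267,102.5),.082),('dr',(380,103.5),.082),('pl',(214,16),.012),('pr',(433,17),.012),('pl2',(228,270),.012),('pr2',(417,270),.012)]:
    p=ray(uv,c,z)[0,:2];print(n,p,(p-t)@X,(p-t)@Y)
E
```

```text
hole [ 0.5785 -0.0248] 0.09478818460902766 -0.0005162234748023447
jl [0.5233 0.012 ] 0.054596969725334496 0.05224952458244175
jr [ 0.5572 -0.0886] 0.05393413471454956 -0.053888707720554416
dl [0.5618 0.0016] 0.08761390556110522 0.029872055682016542
dr [ 0.5814 -0.0571] 0.08707034558176432 -0.032023073621892474
pl [0.6062 0.0621] 0.14936999875274068 0.07264274088999387
pr [ 0.6538 -0.0781] 0.14868261902263505 -0.07545035981204058
pl2 [0.4358 0.0046] -0.030523717478800543 0.07382339417929777
pr2 [ 0.4844 -0.1365] -0.030547737665246603 -0.07549566910154716
```

```bash
python3 -m handwheel '[{"hand":-1,"dx":0.05,"dy":-0.1,"dz":-4,"wx":0,"wy":0,"wz":0},{"hand":-1,"dx":0,"dy":0,"dz":-4,"wx":0,"wy":0,"wz":0},{"hand":-1,"dx":0,"dy":0,"dz":-2,"wx":0,"wy":0,"wz":0},{"hand":-1,"dx":0,"dy":0,"dz":-1,"wx":0,"wy":0,"wz":0},{"hand":-1,"dx":0,"dy":0,"dz":-0.4,"wx":0,"wy":0,"wz":0},{"hand":-1,"dx":0,"dy":0,"dz":0,"wx":0,"wy":0,"wz":0},{"hand":-1,"dx":0,"dy":0,"dz":-0.1,"wx":0,"wy":0,"wz":0},{"hand":-1,"dx":0,"dy":0,"dz":0,"wx":0,"wy":0,"wz":0}]'
```

```text
time_s: 11.3
position: [0.4908, -0.057, 0.0375]
tcp_rot: [[0.946, 0.324, 0.002], [0.324, -0.946, -0.001], [0.002, 0.001, -1.0]]
force: [-0.5, 0.4, -3.8]
opening: 0.502
```

```bash
python3 -m handwheel '[{"hand":-1,"dx":0,"dy":0,"dz":-0.1,"wx":0,"wy":0,"wz":0},{"hand":-1,"dx":0,"dy":0,"dz":0,"wx":0,"wy":0,"wz":0}]';python3 -m handwheel '[{"hand":-1,"dx":0,"dy":0,"dz":-0.1,"wx":0,"wy":0,"wz":0},{"hand":-1,"dx":0,"dy":0,"dz":0,"wx":0,"wy":0,"wz":0}]'
```

```text
time_s: 11.5
position: [0.4903, -0.057, 0.036]
tcp_rot: [[0.946, 0.324, 0.001], [0.324, -0.946, -0.0], [0.001, 0.001, -1.0]]
force: [-0.0, 0.5, -2.7]
opening: 0.501
time_s: 11.7
position: [0.4903, -0.0569, 0.0347]
tcp_rot: [[0.946, 0.324, 0.001], [0.324, -0.946, -0.0], [0.0, 0.0, -1.0]]
force: [0.0, 0.5, -2.4]
opening: 0.497
```

```bash
python3 - <<'E'
from h import *
np.set_printoptions(suppress=True,precision=4)
p,d,c=cap('scene','pics/s7.png')
for i in range(3):
  s=bot.read_state();print(s['position'],s['force'])
im=cv2.imread('pics/s7.png');cv2.imwrite('pics/s7c.png',cv2.resize(im[180:300,250:390],None,fx=5,fy=5))
E
```

```text
[ 0.4902 -0.0569  0.0347] [-0.289  -0.5922 -2.4462]
[ 0.4902 -0.0569  0.0347] [-0.289  -0.5922 -2.4462]
[ 0.4902 -0.0569  0.0347] [-0.289  -0.5922 -2.4462]
```

View pics/s7c.png

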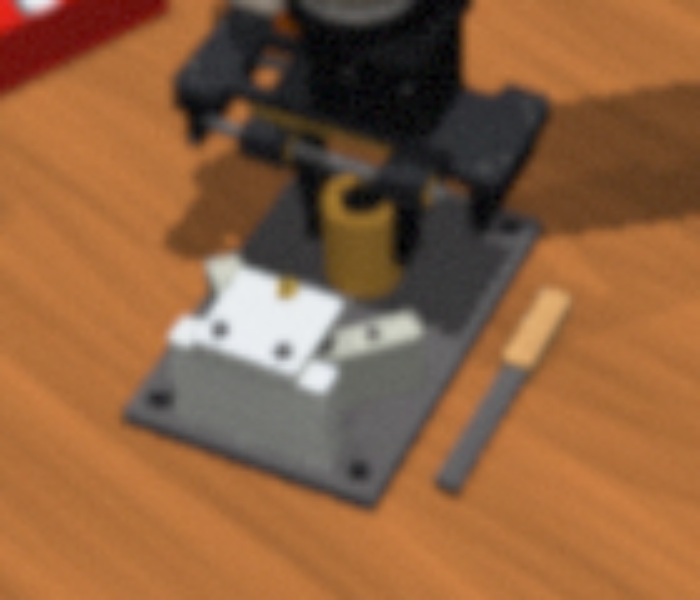

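```bash
python3 -m handwheel '[{"hand":-1,"dx":0,"dy":0,"dz":-0.1,"wx":0,"wy":0,"wz":0},{"hand":-1,"dx":0,"dy":0,"dz":0,"wx":0,"wy":0,"wz":0}]'
```

```text
time_s: 11.95
position: [0.4903, -0.0569, 0.0346]
tcp_rot: [[0.946, 0.324, 0.001], [0.324, -0.946, -0.0], [0.001, 0.001, -1.0]]
force: [-0.6, 1.3, 7.2]
opening: 0.497
```

Contact: the force went from −2.4 N to +7.2 N, so the bush is on the plate. I'll release, then back off along the jig's −x with the fingers open.

```bash
python3 -m handwheel '[{"hand":0.4,"dx":0,"dy":0,"dz":0.1,"wx":0,"wy":0,"wz":0},{"hand":0.4,"dx":0,"dy":0,"dz":0,"wx":0,"wy":0,"wz":0},{"hand":0.4,"dx":0,"dy":0,"dz":0,"wx":0,"wy":0,"wz":0},{"hand":0.4,"dx":0,"dy":0,"dz":0,"wx":0,"wy":0,"wz":0},{"hand":0.4,"dx":-1.42,"dy":-0.49,"dz":0,"wx":0,"wy":0,"wz":0},{"hand":0.4,"dx":-1.42,"dy":-0.49,"dz":0,"wx":0,"wy":0,"wz":0},{"hand":0.4,"dx":-1.42,"dy":-0.49,"dz":0,"wx":0,"wy":0,"wz":0},{"hand":0.4,"dx":0,"dy":0,"dz":0,"wx":0,"wy":0,"wz":0}]'
python3 - <<'E'
from h import *
np.set_printoptions(suppress=True,precision=4)
p,d,c=cap('wrist','pics/w8.png');cap('scene','pics/s8.png')
s=bot.read_state();print(s['position'],s['force'])
im=cv2.imread('pics/s8.png');cv2.imwrite('pics/s8c.png',cv2.resize(im[180:300,250:390],None,fx=5,fy=5))
E
```

```text
time_s: 12.75
position: [0.4452, -0.0712, 0.0343]
tcp_rot: [[0.947, 0.323, -0.003], [0.323, -0.947, 0.001], [-0.003, -0.002, -1.0]]
force: [0.1, 0.6, 0.0]
opening: 0.703
[ 0.448  -0.0718  0.0345] [ 0.6391 -0.5752  0.6655]
```

View pics/w8.png

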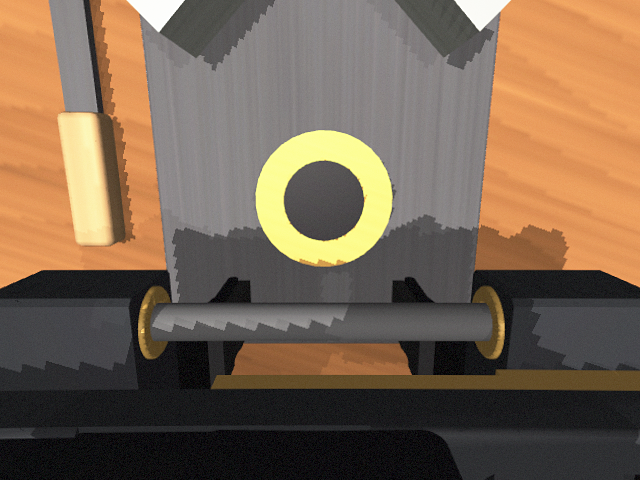

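View pics/s8c.png

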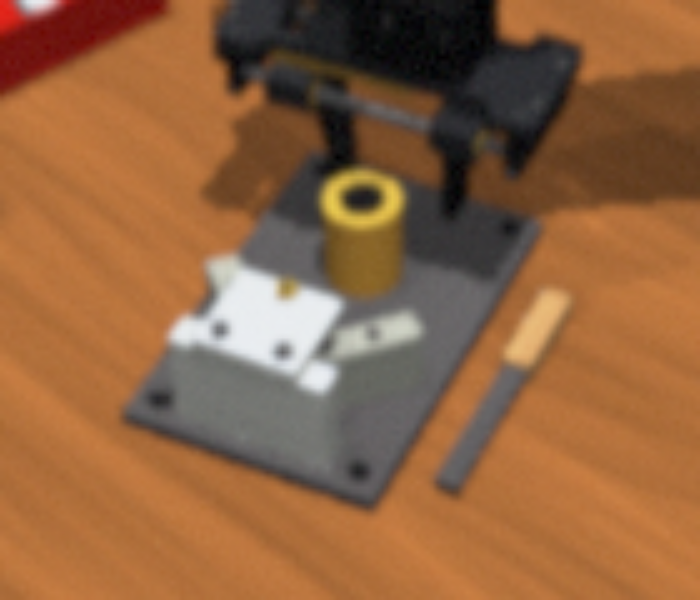

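The bush stands upright and free on the plate (wrist view, centre 324,198). I'll set the fingers to a gap of about 24 mm as a cradle, lower them, and compute the offset.

```bash
python3 -m handwheel '[{"hand":-0.45,"dx":0,"dy":0,"dz":-0.5,"wx":0,"wy":0,"wz":0},{"hand":-0.45,"dx":0,"dy":0,"dz":-0.5,"wx":0,"wy":0,"wz":0},{"hand":-0.45,"dx":0,"dy":0,"dz":0,"wx":0,"wy":0,"wz":0},{"hand":-0.45,"dx":0,"dy":0,"dz":0,"wx":0,"wy":0,"wz":0},{"hand":-0.45,"dx":0,"dy":0,"dz":0,"wx":0,"wy":0,"wz":0}]'
python3 - <<'E'
from h import *
np.set_printoptions(suppress=True,precision=4)
c=vision.get_calibration('wrist');p,d,_=cap('wrist','pics/w9.png');s=bot.read_state();t=s['position'][:2];print(s['position'])
X=s['tcp_rot'][:2,0];Y=np.array([-X[1],X[0]])
hsv=cv2.cvtColor(p,cv2.COLOR_RGB2HSV)
m=cv2.inRange(hsv,(22,60,120),(38,255,255));m[268:]=0
k=max(cv2.findContours(m,0,2)[0],key=cv2.contourArea);u,r=cv2.minEnclosingCircle(k);print(u,r)
b=ray(u,c,.068)[0,:2];print('bush',b,(b-t)@X,(b-t)@Y)
b=b-(0.5602,-0.0317);print(b@X,b@Y)
E
```

```text
time_s: 13.35
position: [0.4476, -0.0715, 0.0244]
tcp_rot: [[0.946, 0.324, -0.0], [0.324, -0.946, 0.0], [-0.0, -0.0, -1.0]]
force: [-0.5, 0.6, -0.4]
opening: 0.334
[ 0.4476 -0.0715  0.0245]
(321.0475158691406, 209.04562377929688) 73.94408416748047
bush [ 0.4912 -0.0562] 0.04625400297384637 0.0003662552034015914
-0.073175512350933 -0.0008189087205976015
```

View pics/w9.png

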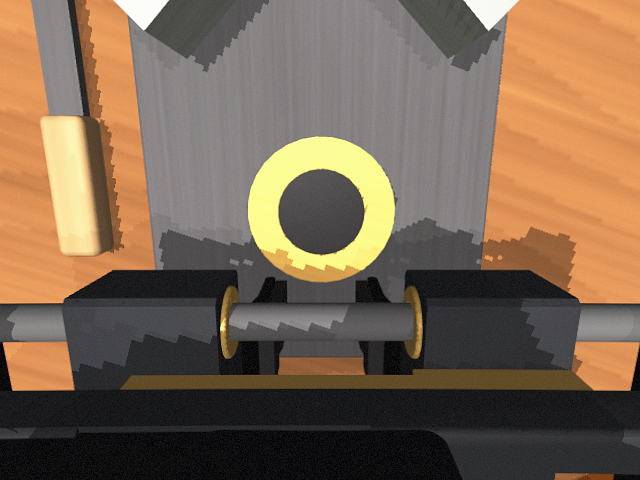

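```bash
python3 -m handwheel '[{"hand":-0.45,"dx":0.76,"dy":0.26,"dz":0,"wx":0,"wy":0,"wz":0},{"hand":-0.45,"dx":0.76,"dy":0.26,"dz":0,"wx":0,"wy":0,"wz":0},{"hand":-0.45,"dx":0.38,"dy":0.13,"dz":0,"wx":0,"wy":0,"wz":0},{"hand":-0.45,"dx":0.57,"dy":0.19,"dz":0,"wx":0,"wy":0,"wz":0},{"hand":-0.45,"dx":0.76,"dy":0.26,"dz":0,"wx":0,"wy":0,"wz":0},{"hand":-0.45,"dx":0.76,"dy":0.26,"dz":0,"wx":0,"wy":0,"wz":0},{"hand":-0.45,"dx":0.76,"dy":0.26,"dz":0,"wx":0,"wy":0,"wz":0},{"hand":-0.45,"dx":0.57,"dy":0.19,"dz":0,"wx":0,"wy":0,"wz":0},{"hand":-0.45,"dx":0.38,"dy":0.13,"dz":0,"wx":0,"wy":0,"wz":0},{"hand":-0.45,"dx":0,"dy":0,"dz":0,"wx":0,"wy":0,"wz":0}]'
python3 - <<'E'
from h import *
np.set_printoptions(suppress=True,precision=4)
c=vision.get_calibration('wrist');p,d,_=cap('wrist','pics/w10.png');s=bot.read_state()
cap('scene','pics/s10.png');im=cv2.imread('pics/s10.png');cv2.imwrite('pics/s10c.png',cv2.resize(im[180:300,250:390],None,fx=5,fy=5))
X=np.array([.9465,.3228]);Y=np.array([-X[1],X[0]]);b=s['position'][:2]-(0.5602,-0.0317);print('tcp from seat',b@X,b@Y,s['force']@np.r_[X,0],s['force']@np.r_[Y,0])
E
```

```text
time_s: 14.4
position: [0.5057, -0.052, 0.0245]
tcp_rot: [[0.946, 0.324, 0.002], [0.324, -0.946, -0.0], [0.002, 0.001, -1.0]]
force: [-1.0, 0.1, 0.7]
opening: 0.275
tcp from seat -0.05824759788451456 -0.0016458592736861399 -0.3844290370607522 1.7727722370379122
```

View pics/w10.png

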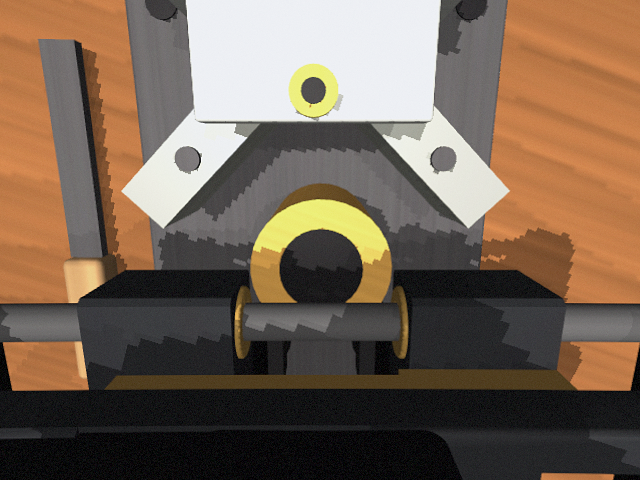

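View pics/s10c.png

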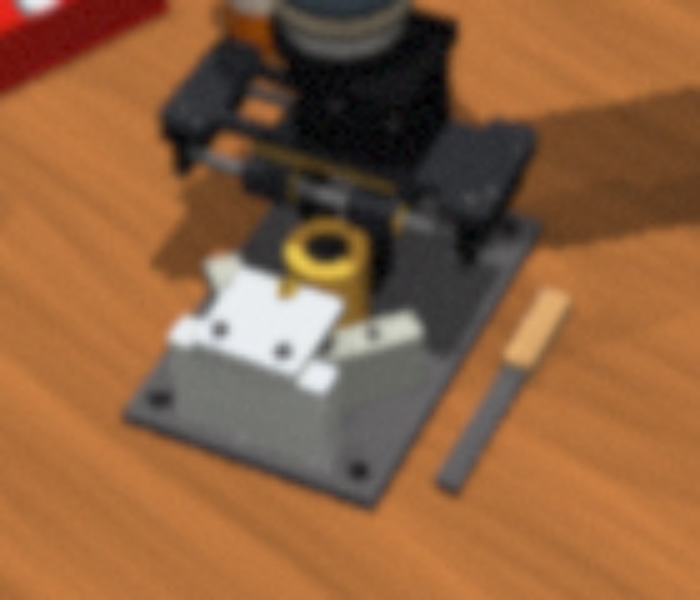

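The V's centre is at column 314 and the bush's at 321, so the bush is about 2 mm to −y. I'll correct that while pushing.

```bash
python3 -m handwheel '[{"hand":-0.45,"dx":0.46,"dy":0.20,"dz":0,"wx":0,"wy":0,"wz":0},{"hand":-0.45,"dx":0.46,"dy":0.20,"dz":0,"wx":0,"wy":0,"wz":0},{"hand":-0.45,"dx":0.46,"dy":0.20,"dz":0,"wx":0,"wy":0,"wz":0},{"hand":-0.45,"dx":0.46,"dy":0.20,"dz":0,"wx":0,"wy":0,"wz":0},{"hand":-0.45,"dx":0.28,"dy":0.11,"dz":0,"wx":0,"wy":0,"wz":0},{"hand":-0.45,"dx":0,"dy":0,"dz":0,"wx":0,"wy":0,"wz":0}]'
python3 - <<'E'
from h import *
np.set_printoptions(suppress=True,precision=4)
p,d,_=cap('wrist','pics/w11.png');s=bot.read_state()
X=np.array([.9465,.3228]);Y=np.array([-X[1],X[0]]);b=s['position'][:2]-(0.5602,-0.0317);print('tcp from seat',b@X,b@Y,s['force']@np.r_[X,0],s['force']@np.r_[Y,0])
E
```

```text
time_s: 15.1
position: [0.5268, -0.0429, 0.0245]
tcp_rot: [[0.946, 0.324, 0.002], [0.324, -0.946, -0.0], [0.002, 0.001, -1.0]]
force: [-0.5, 0.5, -0.0]
opening: 0.274
tcp from seat -0.0353600267758322 0.0001164052877689734 0.4417253365199336 -0.010253537064532832
```

View pics/w11.png

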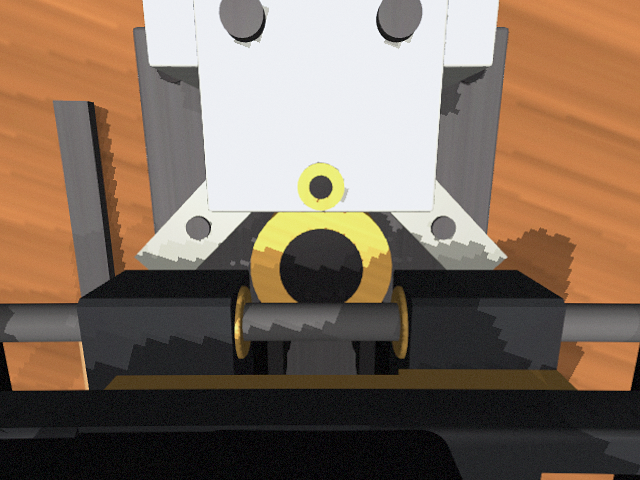

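Now centred: the hole, the drill plate and the bush are all at column 321. I'll continue in small steps, watching the force.

```bash
python3 -m handwheel '[{"hand":-0.45,"dx":0.19,"dy":0.065,"dz":0,"wx":0,"wy":0,"wz":0},{"hand":-0.45,"dx":0.19,"dy":0.065,"dz":0,"wx":0,"wy":0,"wz":0},{"hand":-0.45,"dx":0,"dy":0,"dz":0,"wx":0,"wy":0,"wz":0}]'; python3 -m handwheel '[{"hand":-0.45,"dx":0.14,"dy":0.05,"dz":0,"wx":0,"wy":0,"wz":0},{"hand":-0.45,"dx":0,"dy":0,"dz":0,"wx":0,"wy":0,"wz":0}]'
```

```text
time_s: 15.45
position: [0.5293, -0.0417, 0.0246]
tcp_rot: [[0.946, 0.324, -0.0], [0.324, -0.946, 0.0], [-0.0, -0.0, -1.0]]
force: [-1.2, -0.8, 0.6]
opening: 0.276
time_s: 15.65
position: [0.5307, -0.0412, 0.0245]
tcp_rot: [[0.946, 0.324, -0.0], [0.324, -0.946, 0.0], [-0.0, -0.0, -1.0]]
force: [-2.4, -0.4, 0.9]
opening: 0.271
```

```bash
python3 -m handwheel '[{"hand":-0.45,"dx":0.14,"dy":0.05,"dz":0,"wx":0,"wy":0,"wz":0},{"hand":-0.45,"dx":0,"dy":0,"dz":0,"wx":0,"wy":0,"wz":0}]'; python3 -m handwheel '[{"hand":-0.45,"dx":0.1,"dy":0.03,"dz":0,"wx":0,"wy":0,"wz":0},{"hand":-0.45,"dx":0,"dy":0,"dz":0,"wx":0,"wy":0,"wz":0}]'
```

```text
time_s: 15.85
position: [0.5323, -0.0407, 0.0245]
tcp_rot: [[0.946, 0.324, 0.0], [0.324, -0.946, 0.0], [0.0, -0.0, -1.0]]
force: [-2.0, -0.9, 1.3]
opening: 0.275
time_s: 16.05
position: [0.5334, -0.0404, 0.0245]
tcp_rot: [[0.946, 0.324, 0.0], [0.324, -0.946, 0.0], [0.0, -0.0, -1.0]]
force: [-2.3, -0.9, 1.2]
opening: 0.272
```

```bash
python3 -m handwheel '[{"hand":-0.45,"dx":0.1,"dy":0.03,"dz":0,"wx":0,"wy":0,"wz":0},{"hand":-0.45,"dx":0,"dy":0,"dz":0,"wx":0,"wy":0,"wz":0}]'; python3 -m handwheel '[{"hand":-0.45,"dx":0.1,"dy":0.03,"dz":0,"wx":0,"wy":0,"wz":0},{"hand":-0.45,"dx":0,"dy":0,"dz":0,"wx":0,"wy":0,"wz":0}]'
```

```text
time_s: 16.25
position: [0.5344, -0.0401, 0.0245]
tcp_rot: [[0.946, 0.324, 0.0], [0.324, -0.946, 0.0], [0.0, -0.0, -1.0]]
force: [-2.2, 0.8, 1.0]
opening: 0.277
time_s: 16.45
position: [0.5346, -0.04, 0.0245]
tcp_rot: [[0.946, 0.324, -0.002], [0.324, -0.946, -0.0], [-0.002, -0.0, -1.0]]
force: [-5.5, -3.3, 2.5]
opening: 0.273
```

```bash
python3 -m handwheel '[{"hand":-0.45,"dx":0.1,"dy":0.03,"dz":0,"wx":0,"wy":0,"wz":0},{"hand":-0.45,"dx":0,"dy":0,"dz":0,"wx":0,"wy":0,"wz":0}]'; python3 -m handwheel '[{"hand":-0.45,"dx":0.1,"dy":0.03,"dz":0,"wx":0,"wy":0,"wz":0},{"hand":-0.45,"dx":0,"dy":0,"dz":0,"wx":0,"wy":0,"wz":0}]'
python3 - <<'E'
from h import *
np.set_printoptions(suppress=True,precision=4)
p,d,_=cap('wrist','pics/w12.png');s=bot.read_state()
X=np.array([.9465,.3228]);Y=np.array([-X[1],X[0]]);b=s['position'][:2]-(0.5602,-0.0317);print('tcp from seat',b@X,b@Y,s['force']@np.r_[X,0],s['force']@np.r_[Y,0])
E
```

```text
time_s: 16.65
position: [0.5346, -0.0398, 0.0245]
tcp_rot: [[0.946, 0.324, -0.004], [0.324, -0.946, -0.0], [-0.003, -0.001, -1.0]]
force: [-6.3, -2.9, 2.7]
opening: 0.269
time_s: 16.85
position: [0.5347, -0.0398, 0.0245]
tcp_rot: [[0.946, 0.325, -0.005], [0.325, -0.946, -0.0], [-0.005, -0.001, -1.0]]
force: [-8.8, -5.2, 4.7]
opening: 0.272
tcp from seat -0.026740152271403524 0.0005702326480134892 -10.49350195133792 -2.3790779252422527
```

View pics/w12.png

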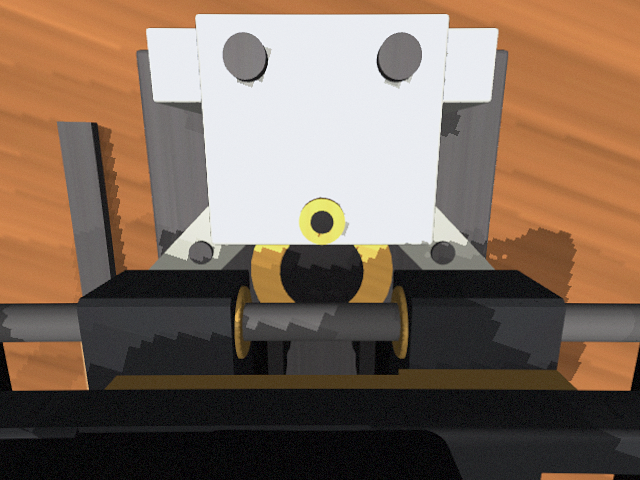

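The TCP has stopped at −26.7 mm from the seat, as predicted, and force is building. To confirm both faces touch, I'll nudge to −y, then +y, and see whether the bush resists each way.

```bash
python3 -m handwheel '[{"hand":-0.45,"dx":0.08,"dy":-0.07,"dz":0,"wx":0,"wy":0,"wz":0},{"hand":-0.45,"dx":0.06,"dy":-0.07,"dz":0,"wx":0,"wy":0,"wz":0},{"hand":-0.45,"dx":0,"dy":0,"dz":0,"wx":0,"wy":0,"wz":0}]'; python3 -m handwheel '[{"hand":-0.45,"dx":0.05,"dy":-0.1,"dz":0,"wx":0,"wy":0,"wz":0},{"hand":-0.45,"dx":0.05,"dy":-0.1,"dz":0,"wx":0,"wy":0,"wz":0},{"hand":-0.45,"dx":0,"dy":0,"dz":0,"wx":0,"wy":0,"wz":0}]'
```

```text
time_s: 17.2
position: [0.5347, -0.04, 0.0243]
tcp_rot: [[0.946, 0.324, -0.008], [0.324, -0.946, 0.002], [-0.007, -0.004, -1.0]]
force: [-9.8, -1.5, 6.1]
opening: 0.275
time_s: 17.5
position: [0.5347, -0.0403, 0.0242]
tcp_rot: [[0.946, 0.324, -0.01], [0.324, -0.946, 0.004], [-0.008, -0.007, -1.0]]
force: [-9.1, 3.9, 6.7]
opening: 0.275
```

It's trapped: about 3.4 mm was commanded but the tool moved only 0.5 mm, and the side force reversed. I'll re-centre, press symmetrically, then back off.

```bash
python3 -m handwheel '[{"hand":-0.45,"dx":-0.01,"dy":0.12,"dz":0,"wx":0,"wy":0,"wz":0},{"hand":-0.45,"dx":0,"dy":0.1,"dz":0,"wx":0,"wy":0,"wz":0},{"hand":-0.45,"dx":0,"dy":0.02,"dz":0,"wx":0,"wy":0,"wz":0},{"hand":-0.45,"dx":0.05,"dy":0.02,"dz":0,"wx":0,"wy":0,"wz":0},{"hand":-0.45,"dx":0,"dy":0,"dz":0,"wx":0,"wy":0,"wz":0}]'
```

```text
time_s: 18.0
position: [0.5348, -0.0399, 0.0242]
tcp_rot: [[0.946, 0.325, -0.011], [0.325, -0.946, 0.001], [-0.01, -0.004, -1.0]]
force: [-11.8, -4.3, 6.5]
opening: 0.272
```

```bash
python3 -m handwheel '[{"hand":-0.45,"dx":-0.28,"dy":-0.1,"dz":0,"wx":0,"wy":0,"wz":0},{"hand":-0.45,"dx":-0.38,"dy":-0.13,"dz":0,"wx":0,"wy":0,"wz":0},{"hand":-0.45,"dx":-0.95,"dy":-0.32,"dz":0,"wx":0,"wy":0,"wz":0},{"hand":-0.45,"dx":-2,"dy":-0.68,"dz":0,"wx":0,"wy":0,"wz":0},{"hand":-0.45,"dx":-2.4,"dy":-0.8,"dz":0,"wx":0,"wy":0,"wz":0},{"hand":-0.45,"dx":-2.4,"dy":-0.8,"dz":0,"wx":0,"wy":0,"wz":0},{"hand":-0.45,"dx":0,"dy":0,"dz":0,"wx":0,"wy":0,"wz":0},{"hand":-0.45,"dx":0,"dy":0,"dz":0,"wx":0,"wy":0,"wz":0}]'
python3 - <<'E'
from h import *
np.set_printoptions(suppress=True,precision=4)
p,d,_=cap('wrist','pics/w13.png');cap('scene','pics/s13.png');im=cv2.imread('pics/s13.png');cv2.imwrite('pics/s13c.png',cv2.resize(im[180:300,250:390],None,fx=5,fy=5))
E
```

```text
time_s: 18.8
position: [0.4574, -0.0692, 0.0248]
tcp_rot: [[0.947, 0.323, 0.003], [0.323, -0.947, -0.001], [0.003, 0.002, -1.0]]
force: [0.4, 0.3, 0.1]
opening: 0.274
```

View pics/w13.png

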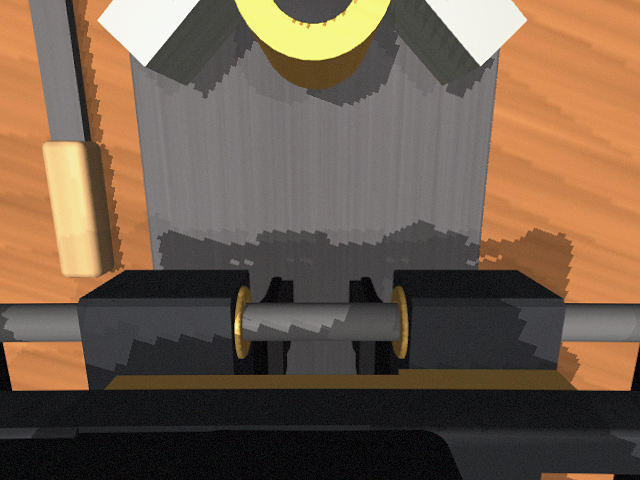

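View pics/s13c.png

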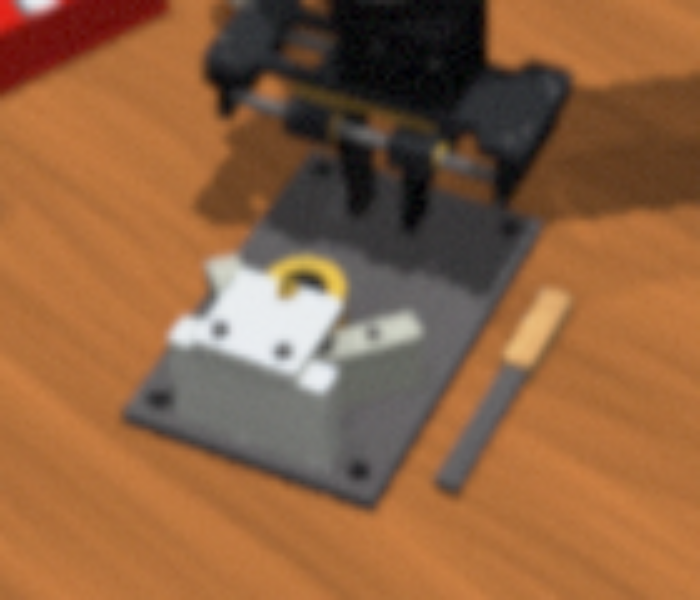

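The bush stayed in the V when I backed off, centred between the jaw corners at columns 146 and 480. I'll rise for a measured check.

```bash
python3 -m handwheel '[{"hand":-0.45,"dx":0,"dy":0,"dz":3,"wx":0,"wy":0,"wz":0},{"hand":-0.45,"dx":0,"dy":0,"dz":4,"wx":0,"wy":0,"wz":0},{"hand":-0.45,"dx":0,"dy":0,"dz":4,"wx":0,"wy":0,"wz":0},{"hand":-0.45,"dx":0,"dy":0,"dz":3,"wx":0,"wy":0,"wz":0},{"hand":-0.45,"dx":0,"dy":0,"dz":0,"wx":0,"wy":0,"wz":0},{"hand":-0.45,"dx":0,"dy":0,"dz":0,"wx":0,"wy":0,"wz":0}]'
python3 - <<'E'
from h import *
np.set_printoptions(suppress=True,precision=4)
c=vision.get_calibration('wrist');p,d,_=cap('wrist','pics/w14.png')
hsv=cv2.cvtColor(p,cv2.COLOR_RGB2HSV)
np.savez('w14.npz',rvec=c['rvec'],tvec=c['tvec'])
cv2.imwrite('pics/w14c.png',cv2.resize(cv2.cvtColor(p,cv2.COLOR_RGB2BGR)[60:240,220:420],None,fx=3.3,fy=3.3,interpolation=cv2.INTER_NEAREST))
E
```

```text
time_s: 19.5
position: [0.4573, -0.0684, 0.1654]
tcp_rot: [[0.946, 0.325, 0.003], [0.325, -0.946, -0.001], [0.003, 0.002, -1.0]]
force: [-0.9, -0.0, -0.4]
opening: 0.275
```

View pics/w14c.png

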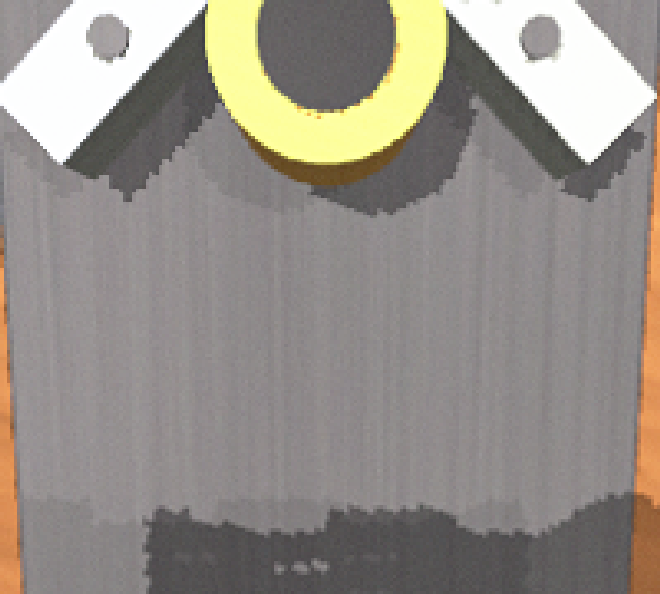

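The bush sits symmetrically between the jaws (crop columns 205–447, corners at 65 and 588). I'll fit the rim circle.

```bash
python3 - <<'E'
from h import *
np.set_printoptions(suppress=True,precision=4)
from scipy.optimize import least_squares
z=np.load('w14.npz');c=vision.get_calibration('wrist');c['rvec']=z['rvec'];c['tvec']=z['tvec']
hsv=cv2.cvtColor(cv2.imread('pics/w14.png'),cv2.COLOR_BGR2HSV)
m=cv2.inRange(hsv,(22,60,170),(38,255,255))
pts=[]
for y in range(62,112):
    xs=np.where(m[y,240:400])[0]+240
    if len(xs)>4:
        pts+= [(xs.min()-.5,y),(xs.max()+.5,y)]
P=ray(pts,c,.068)[:,:2]
f=least_squares(lambda q:np.hypot(P[:,0]-q[0],P[:,1]-q[1])-q[2],[*P.mean(0),.022],loss='soft_l1',f_scale=.0005)
a=np.radians(18.85);X=np.array([np.cos(a),np.sin(a)]);Y=np.array([-X[1],X[0]])
jl,jr=ray([(220+65/3.3,60+163/3.3),(220+588/3.3,60+164/3.3)],c,.052)[:,:2]
seat=(jl+jr)/2+.021*X
print('bush',f.x,'r',f.x[2],'seat est',seat,np.linalg.norm(jl-jr));b=f.x[:2]-seat;print('offset jig',b@X,b@Y)
b=f.x[:2]-(.5602,-.0317);print(b@X,b@Y)
E
python3 - <<'E'
import cv2
im=cv2.imread('pics/w14.png');print(im.shape)
E
```

```text
bush [ 0.5599 -0.0314  0.0221] r 0.022147066925389508 seat est [ 0.5601 -0.0319] 0.10381989014456665
offset jig 1.5242989256285239e-05 0.0004892397948097384
-0.00016397476225568473 0.00036522655360280234
(480, 640, 3)
```

View pics/w14.png

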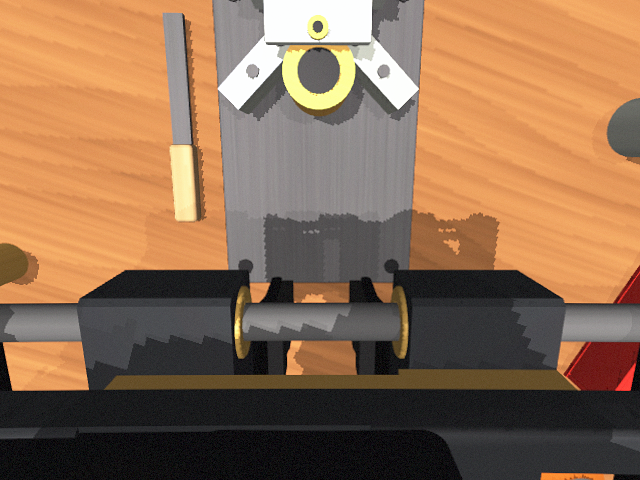

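```bash
python3 - <<'E'
from h import *
cap('scene','pics/s15.png');cap('top','pics/t15.png')
E
```

```text
(no output)
```

View pics/s15.png

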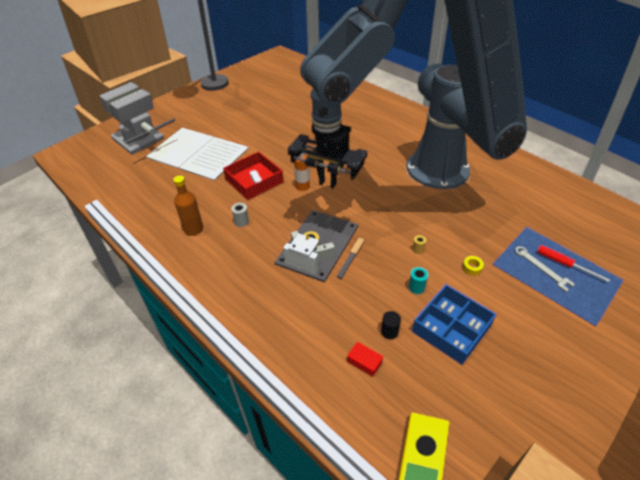

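View pics/t15.png

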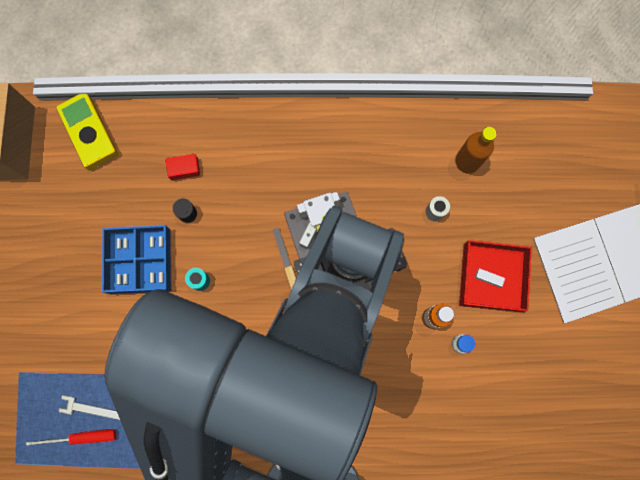

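The offcut is in the tray (490,278 in the top view) and the bush is in the V (scene 312,237). The other things stand where they were. Handing in.

```bash
python3 - <<'E'
from rig import bot,hand_in
print(bot.read_state()['time_s']);print(hand_in())
E
```

```text
19.65
the job is handed in; nothing more can be done
None
```

The job is handed in, at 19.65 s on the robot's clock. The aluminium offcut is in the red scrap tray. The brass bush was stood on the base plate in front of the V, released, then pushed in under the drill plate with the partly closed fingers.

**Last checks on the bush:**
- **Position:** the rim fitted from the wrist camera is 0.0 mm in x and +0.4 to +0.5 mm in y from the seat. Against my earlier seat estimate it is −0.2 and +0.4 mm. Both are within the calibration error of about 2 mm, so the camera alone cannot prove contact with both faces.
- **Contact with both faces:** during the push the bush stopped hard. Sideways nudges met resistance with the force reversing sign, and the final press of about 12 N had almost no side force.
- **After backing off:** the bush stayed upright in the V, and the last force readings were under 1 N.

**Rest of the bench:** the last pictures show the offcut in the tray. The other things I could see stand where they were. In the last top view the arm hid the tape roll and the small brass lookalike, but both are in place in the scene view. In that view the arm hid the jar and part of the spray can, but both are in place in the top view.

The first move command was refused for missing keys and moved nothing; no other check failed.

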